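Set the pot's plate to step four on the table cooker

TASK

The cooker on the counter has two plates, each with its own click dial straight in front of it, on the robot's side: turn the dial of the plate on which the deep two-handled pot stands clockwise, click by click, to step 4 (the fourth dot after the off bar). Leave the frying pan's dial as it is, do not push the pot out of place, and let go of the dial.

Things in the scene. Friction and masses are not known exactly. Their poses are not given: they have to be found in the camera images.
- hob: White two-plate cooker, fixed, 340 mm deep (x), 520 wide (y), flat deck 70 mm above the counter. Origin: centre of its footprint at counter height; x points from the dials to the plates, y left, z up. Dark plates 176 mm across, 8 high, centred at x = 55, y = +130 (left) and -130 mm (right). A loose salt jar, 38 mm wide, 65 tall, stands on the deck midway between the dials.
- pot: Loose deep steel pot, open, 156 mm across and 103 mm high, with two loop handles (212 mm over both). Origin: centre of its underside. It stands on the left or the right plate; a shallow frying pan with one long black handle stands on the other.
- dial_left (a joint): Left dial in rad: 0 = off, grows clockwise from above; steps 0 to 6, 25 degrees (0.436) apart. Pointer 75 degrees left of the cooker's +x at off, along +x at step 3, 25 degrees right of it at step 4. A detent (about 0.07 N m) draws it to the nearest step when let go. Printed round it at 36 mm radius: a short bar at off, dots at steps 1 to 6. Starts at step 1, 2 or 3.
- dial_right (a joint): Right dial in rad: 0 = off, grows clockwise from above; steps 0 to 6, 25 degrees (0.436) apart. Pointer 75 degrees left of the cooker's +x at off, along +x at step 3, 25 degrees right of it at step 4. A detent (about 0.07 N m) draws it to the nearest step when let go. Printed round it at 36 mm radius: a short bar at off, dots at steps 1 to 6. Starts at step 1, 2 or 3.
- dial_left_tip (a point): Pointer tip of the left dial: the white-lined end of its bar's top, 22 mm from the turning axis, 118 mm above the counter; its x axis points outward along the bar. Vertical turning axis at x = -125, y = +130 mm in the cooker's frame, before the left plate. Black dial: skirt 46 mm across, top 12 mm above the deck; on it a grip bar 44 mm long, 14 mm thick, top 48 mm above the deck, centred on the axis.
- dial_right_tip (a point): Pointer tip of the right dial: the white-lined end of its bar's top, 22 mm from the turning axis, 118 mm above the counter; its x axis points outward along the bar. Vertical turning axis at x = -125, y = -130 mm in the cooker's frame, before the right plate. Black dial: skirt 46 mm across, top 12 mm above the deck; on it a grip bar 44 mm long, 14 mm thick, top 48 mm above the deck, centred on the axis.
There are look-alikes about, which are no part of the job. What is shaped like the pot but pink or yellow is not meant.

How it is judged:
By the outcome, as a careful person would: the job done as asked, in the order asked, and still so for the second after the job is handed in, with the robot touching nothing.
It also fails if it takes over 32 s, if anything falls off the work surface, if the arm or the gripper's body presses on something with over 40 N, if the wrist force passes 120 N, or if a joint passes its speed limit or range.

ROBOT

A 6-joint arm with a two-finger parallel gripper is mounted at the origin on the work surface. World frame = base frame: x ahead of the robot, y to its left, z up, the work surface at z = 0. Lengths are in mm, angles in degrees, forces in N, time in s.
With the tool pointing down it reaches from about 300 to 850 mm from the base axis. Payload 4.2 kg.
Tool frame: the origin (TCP) lies midway between the tips of the shut fingers; the grasp point (between the pads) lies env.grasp_offset behind it (env.grasp_offset is the distance from the TCP to the grasp point, in mm); y points along the fingers, x is the direction in which the jaws open and shut, and the axes are right-handed (so a half turn about y gives the same grasp; the last joint's range is limited). The gripper opens to 91 mm and grips with 3 to 60 N. Pads are 32 mm wide; open, the fingers measure 118 mm over their backs; the gripper's body (76 mm by 178 mm) begins 60 mm behind the grasp point.
Start: joints at [-76.662, 18.312, 89.639, -0, 72.044, -1.146], TCP at [143.819, -556.74, 213.976] pointing down, gripper open.
Joint ranges: [-177.97, 177.97], [-48.28, 115.42], [12.27, 149.76], [-77.06, 257.06], [2.81, 150.46], [-146.56, 146.56]. Speed limits (degrees/s): [147.25, 147.25, 180, 180, 180, 180].

INTERFACE

Orientations are given as [roll, pitch, yaw] about the fixed x, y, z axes, in that order (R = Rz(yaw) Ry(pitch) Rx(roll)).
In Python, from workcell import state, vision, job, env gives the robot as it stands.
- The arm moves only by the shell command python3 -m handwheel 'ROWS' [FORCE]. ROWS is JSON, a list of rows, each a list of 3 entries, a list of its own where there are three numbers: the finger opening in cm, from 0 to 9.12, then the shift along the tool's x, y, z in cm, then the turn about the tool's y in degrees. A call has 1 to 10 rows; each row is the pose to reach, as a shift and turn from the pose measured when the call began, along the tool's axes at that moment; what a row does not reach only later rows make up. A row lasts 1/10 s, in which the tool goes at most 50 mm and 8.59 degrees, less where a joint would pass 70% of its speed; a pose out of reach is approached as far as the arm can. A call with a gripper value outside its range is refused whole. The fingers move at their own pace and stop on an object; FORCE is the grip in N (left out, the last holds). Time passes only in rows, so rows that repeat a pose let the fingers close. It gives the time, the measured TCP pose, the force and the opening at its end, in the units of the state.
- state(): the state, without advancing time (a new reading comes with each control period).
- vision.grab_frame(name): name is "scene" or "top" or "wrist"; returns the picture (420x560x3 uint8, red, green, blue); there is no depth.
- vision.camera_model(name): a dict with "fov_y" (degrees; the focal length in pixels is half the picture's height over the tangent of half this angle, whatever the lens; pixels are square), "cx", "cy" (the principal point, pixels), "extrinsics" (4x4, takes a point from world to camera coordinates). Camera axes: x right, y up, looking along -z (the intrinsics and any distortion apply to the point x, -y, -z); pixel columns grow to the right and rows downward; lengths in mm; the calibration is good to about 2 mm. A picture is of the moment at which its call begins: read the wrist's pose just before it. camera_model takes no time and is no camera call; for the wrist camera it gives the pose at the moment of the call.
- job.job_done(): hands the job in, once; it reports no verdict.
The state is a dict: "time_s": time; "qpos": joint angles; "qvel": joint speeds; "effort": joint torques, N m; "ee_pos": TCP position; "ee_rot": TCP orientation; "force": force on the tool from outside, world axes, zero at the start; "torque": the same for the moment, N m; "gripper_width": finger opening in mm.
Only numpy, scipy, OpenCV 4.12 (cv2) and the standard library are available. Lean on these libraries where they do the work, as an engineer would, in place of code of your own. Each camera call takes 0.05 s, during which the arm holds its last target.

## Working session

There is one attempt and no reset: what is moved stays moved. The work goes in short steps, Python scripts to look and compute and a shell command to move; the robot and the scene stay as the last step left them, time stands still between calls to the robot, and variables do not carry over. Pictures are saved under pics/ and viewed, and the job is handed in when it is done.

```bash
ls; mkdir -p pics; python3 - <<'E'
from workcell import state, vision, job, env
import cv2
s=state();print(s);print(env.grasp_offset)
for n in("scene","top"):
    cv2.imwrite(f"pics/{n}0.png",vision.grab_frame(n)[:,:,::-1]);print(vision.camera_model(n))
E
```

```text
pics
{'time_s': 0.0, 'qpos': array([-7.66620670e+01,  1.83491926e+01,  8.97063200e+01,  3.94857866e-04,
        7.20417142e+01, -1.14613560e+00]), 'qvel': array([ 0.00045695, -0.00885719, -0.03308831,  0.02786312,  0.12499366,
       -0.068737  ]), 'effort': array([ 6.22377265e-04, -4.12459445e+01, -2.31972259e+01,  7.29446299e-02,
        4.56104719e-02, -1.32793698e-04]), 'ee_pos': array([ 143.69993104, -556.24172267,  213.14539101]), 'ee_rot': array([-89.99767988,   0.09719992, -75.51605154]), 'force': array([0.33639266, 0.05947716, 1.12927607]), 'torque': array([-0.02014901, -0.00424749, -0.01707487]), 'gripper_width': 90.87361061316554}
18.8
{'fov_y': 47.09284343471198, 'cx': 281.2155206589205, 'cy': 205.00499933929075, 'extrinsics': array([[-5.30894624e-01,  8.47255435e-01, -1.75819842e-02,
         4.40896748e+02],
       [-6.51817258e-01, -3.94997660e-01,  6.47387914e-01,
         1.62826437e+02],
       [ 5.41558086e-01,  3.55155004e-01,  7.61957848e-01,
        -1.48353638e+03],
       [ 0.00000000e+00,  0.00000000e+00,  0.00000000e+00,
         1.00000000e+00]])}
{'fov_y': 53.79705058815461, 'cx': 279.5985153853521, 'cy': 209.60506618592814, 'extrinsics': array([[ 8.27724711e-03, -9.99913199e-01,  1.02509638e-02,
        -2.21920151e+02],
       [ 9.97528005e-01,  8.97200466e-03,  6.96949179e-02,
        -4.83634491e+02],
       [-6.97808400e-02,  9.64874144e-03,  9.97515682e-01,
        -1.01712191e+03],
       [ 0.00000000e+00,  0.00000000e+00,  0.00000000e+00,
         1.00000000e+00]])}
```

View pics/scene0.png

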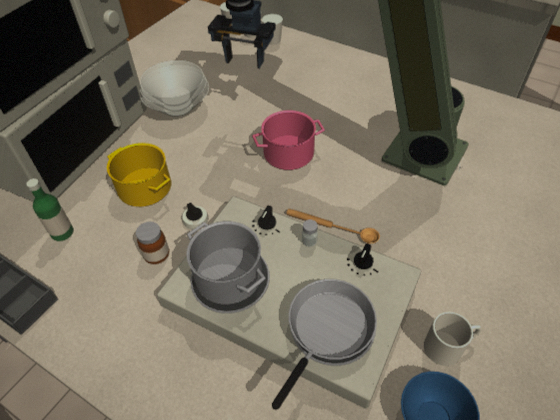

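View pics/top0.png

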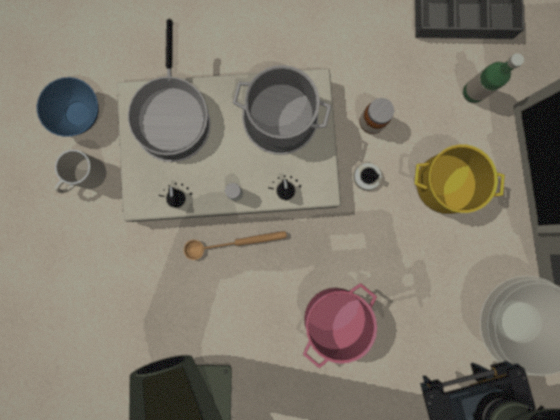

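```bash
python3 - <<'E'
import cv2,numpy as np
a=cv2.imread('pics/top0.png');cv2.imwrite('pics/topc.png',cv2.resize(a[150:230,110:400],None,fx=2.75,fy=2.75,interpolation=cv2.INTER_CUBIC))
cv2.imwrite('pics/topd.png',cv2.resize(a[165:210,255:315],None,fx=12,fy=12,interpolation=cv2.INTER_CUBIC))
b=cv2.imread('pics/scene0.png');cv2.imwrite('pics/scd.png',cv2.resize(b[195:245,240:300],None,fx=12,fy=12,interpolation=cv2.INTER_CUBIC))
E
```

```text
(no output)
```

View pics/topc.png

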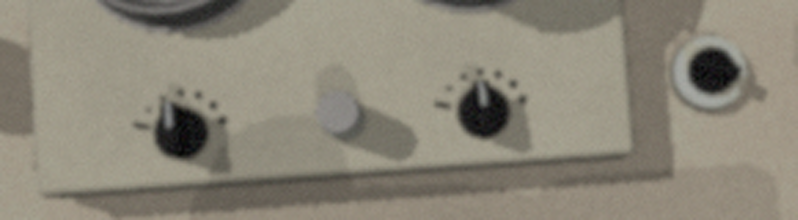

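View pics/topd.png

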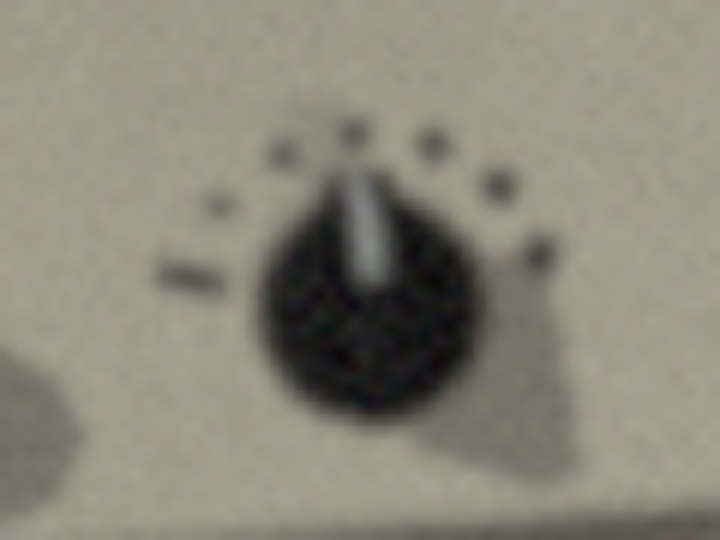

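View pics/scd.png

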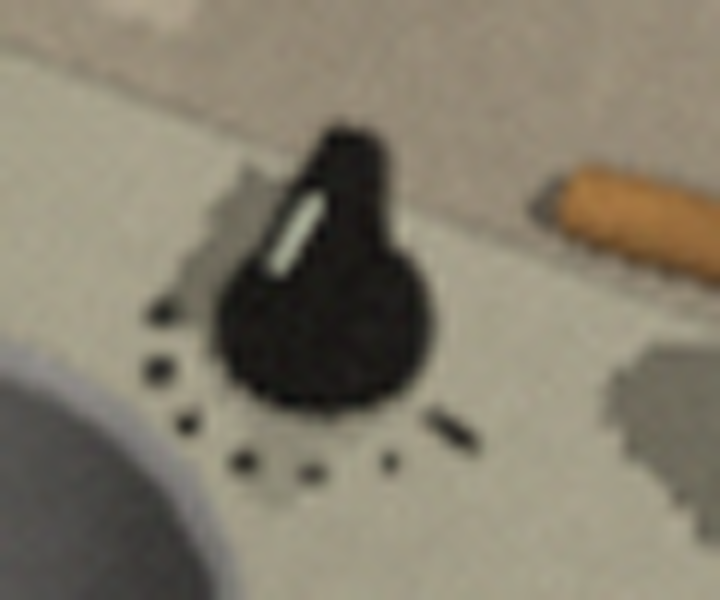

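The pot is on the right plate; its dial is at about (286,188) in the top image. The object at (369,176) is a look-alike. Next I fit the dial's axis and angles from the dots and the white line.

```bash
cat > h.py <<'E'
import numpy as np
from scipy.optimize import least_squares
from workcell import vision
def ray(cm,u,v,z,H=420):
    f=H/2/np.tan(np.radians(cm['fov_y']/2));E=cm['extrinsics']
    d=np.array([(u-cm['cx'])/f,-(v-cm['cy'])/f,-1.]);R=E[:3,:3];c=-R.T@E[:3,3];w=R.T@d
    return c+w*(z-c[2])/w[2]
def dial(cm,bar,dots,hints,line):
    P=np.array([ray(cm,*p,70)[:2] for p in [bar]+dots])
    k=np.array([0]+hints)
    def res(x):
        a=np.radians(x[2]+75-25*k); return (P-np.c_[x[0]+36*np.cos(a),x[1]+36*np.sin(a)]).ravel()
    r=least_squares(res,[*P.mean(0),0.]);print('axis',r.x,'rms',np.sqrt(np.mean(r.fun**2)))
    a,b=[ray(cm,*p,118)[:2] for p in line]
    ang=np.degrees(np.arctan2(*(b-a)[::-1]));print('line',a,b,'world ang',ang,'step',(75-(ang-r.x[2]))/25,'tip r',np.hypot(*(b-r.x[:2])))
    return r.x
E
python3 - <<'E'
from h import *
def cv(L,ox,oy): return [(ox+(x+.5)/12-.5,oy+(y+.5)/12-.5) for x,y in L]
for n,o,bar,d,l in(("top",(255,165),(192,278),[(220,205),(285,155),(355,133),(433,143),(498,187),(540,253)],[(372,280),(352,177)]),
  ("scene",(240,195),(455,430),[(391,461),(313,473),(243,462),(188,424),(158,370),(162,313)],[(320,195),(275,272)])):
    dial(vision.camera_model(n),cv([bar],*o)[0],cv(d,*o),[1,2,3,4,5,6],cv(l,*o))
E
```

```text
axis [ 527.5935286  -230.444327      4.57373146] rms 0.27799551923695465
line [ 528.04175757 -229.83337815] [ 547.61126068 -225.90629828] world ang 11.347029899530144 step 2.729068062257832 tip r 20.525674223033345
axis [ 528.78097849 -231.16974724    4.9114659 ] rms 0.40582787472857157
line [ 528.55969983 -230.44657934] [ 550.33761764 -227.12700127] world ang 8.666804875581574 step 2.8497864411551954 tip r 21.932452813850833
```

```bash
cat >> h.py <<'E'
from workcell import state
from scipy.spatial.transform import Rotation as Ro
def go(t,yaw):
    s=state();R=Ro.from_euler('xyz',s['ee_rot'],degrees=True).as_matrix()
    print('pos',s['ee_pos'],s['ee_rot'],'t',s['time_s'],'F',s['force'],'w',s['gripper_width'],'shift cm',R.T@(np.array(t)-s['ee_pos'])/10,'turn',s['ee_rot'][2]-yaw)
E
python3 -c "
from h import *
go((528.2,-230.8,195),-85.2)"
```

```text
pos [ 143.70239478 -556.30054403  213.24392982] [-8.99971102e+01  8.69509719e-02 -7.55205301e+01] t 0.1 F [-0.0091581   0.71762448 -0.01994351] w 90.96034498415048 shift cm [-21.8996705    1.85991775  45.36698881] turn 9.679469934314298
```

```bash
python3 -m handwheel '[[9.0,[-2,0,4],1],[9.0,[-4,0,8.3],2],[9.0,[-6,0,12.5],3],[9.0,[-8,0,16.6],4],[9.0,[-10,0,20.7],5],[9.0,[-12,0,25],6],[9.0,[-14,0,29],7],[9.0,[-16,0,33.2],8],[9.0,[-18,0,37.3],9],[9.0,[-20,0,41.5],9.7]]' 20
python3 -c "
from h import *
go((528.2,-230.8,195),-85.2)"
```

```text
time_s: 1.1
ee_pos: [496.4, -257.3, 213.2]
ee_rot: [-90.1, 0.1, -85.2]
force: [1.8, -0.8, -0.4]
gripper_width: 90.1
pos [ 496.44254857 -257.27026052  213.2488242 ] [-90.05065913   0.10146951 -85.24448614] t 1.1 F [ 1.8410813  -0.7987711  -0.41591767] w 90.11980911770091 shift cm [-2.37139586  1.826092    3.38587797] turn -0.04448613879296204
```

```bash
python3 -m handwheel '[[9.0,[-1.2,0.9,1.7],0],[9.0,[-2.4,1.8,3.4],0],[9.0,[-2.4,1.8,3.4],0],[9.0,[-2.4,1.8,3.4],0]]'
python3 - <<'E'
from h import *
import cv2
cm=vision.camera_model('wrist');im=vision.grab_frame('wrist');cv2.imwrite('pics/w1.png',im[:,:,::-1])
np.save('w1.npy',cm,allow_pickle=True);print({k:cm[k] for k in('fov_y','cx','cy')})
go((528.2,-230.8,84),-85.2)
E
```

```text
time_s: 1.5
ee_pos: [527.9, -230.4, 194.7]
ee_rot: [-90.1, 0.1, -85.2]
force: [0.4, -0.8, -0.7]
gripper_width: 89.9
{'fov_y': 70.05042865617717, 'cx': 271.63987866889966, 'cy': 214.0616699962226}
pos [ 527.76098436 -230.95822773  195.20223087] [-9.00985173e+01  9.00030667e-02 -8.52510431e+01] t 1.55 F [-0.51836809  0.51208791  0.87376533] w 89.87392446942874 shift cm [5.33436796e-03 1.11201345e+01 6.41814264e-02] turn -0.05104309707449772
```

View pics/w1.png

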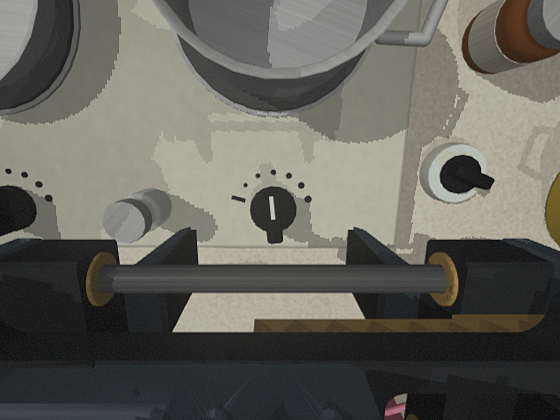

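The wrist view shows the right dial centred between the fingers. The dots run from the bar at (238,198) to (308,199), the white line goes from (273,219) to (270,197), and the jar at (125,220) is clear of the fingers. I'll check this numerically.

```bash
python3 - <<'E'
import cv2
a=cv2.imread('pics/w1.png');cv2.imwrite('pics/w1c.png',cv2.resize(a[160:250,220:330],None,fx=6,fy=6,interpolation=cv2.INTER_CUBIC))
E
```

```text
(no output)
```

View pics/w1c.png

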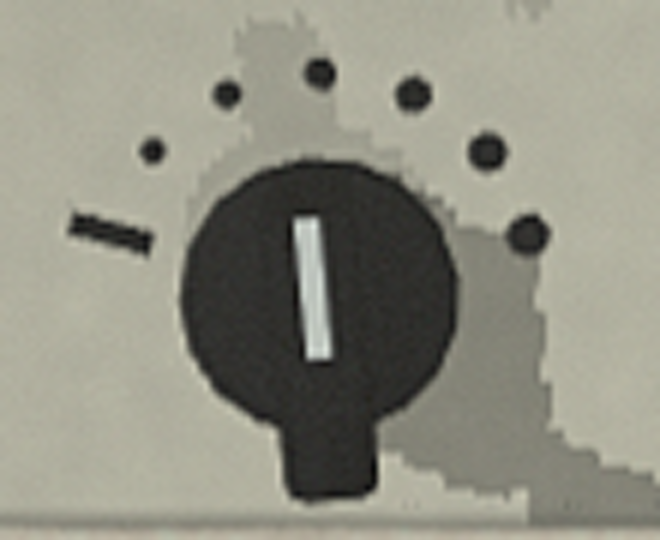

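```bash
python3 - <<'E'
from h import *
cm=np.load('w1.npy',allow_pickle=True).item()
c=lambda L:[(220+(x+.5)/6-.5,160+(y+.5)/6-.5) for x,y in L]
dial(cm,c([(112,233)])[0],c([(152,151),(228,95),(320,73),(413,94),(487,152),(528,235)]),[1,2,3,4,5,6],c([(319,360),(306,215)]))
E
```

```text
axis [ 529.02520692 -232.18689761    4.65056367] rms 0.10281379509025793
line [ 529.67159604 -231.94108044] [ 550.32040067 -228.37404105] world ang 9.801001006836545 step 2.7939825066518034 tip r 21.63384274514315
```

Three views agree: axis at about (528.7, -231.6), cooker yaw 4.7°, pointer near step 3 at about 9–10° in world. Next I descend with the jaws aligned to the bar.

```bash
python3 -c "
from h import *
go((528.7,-231.6,90),-81)"
```

```text
pos [ 527.76098436 -230.95822773  195.20223087] [-9.00985173e+01  9.00030667e-02 -8.52510431e+01] t 1.55 F [-0.51836809  0.51208791  0.87376533] w 89.87392446942874 shift cm [ 0.08825662 10.51993011  0.10635461] turn -4.251043097074501
```

```bash
python3 -m handwheel '[[7,[0.09,2,0.1],-4.2],[6,[0.09,4,0.1],-4.2],[5,[0.09,5.5,0.1],-4.2],[5,[0.09,7,0.1],-4.2],[5,[0.09,8,0.1],-4.2],[5,[0.09,9,0.1],-4.2],[5,[0.09,9.8,0.1],-4.2],[5,[0.09,10.5,0.1],-4.2],[5,[0.09,10.5,0.1],-4.2]]' 15
python3 - <<'E'
from h import *
import cv2
cv2.imwrite('pics/w2.png',vision.grab_frame('wrist')[:,:,::-1])
go((528.7,-231.6,90),-81)
E
```

```text
time_s: 2.45
ee_pos: [528.1, -231.4, 89.4]
ee_rot: [-90.2, 0.1, -81.1]
force: [0.3, -0.2, 0.7]
gripper_width: 50.2
pos [ 528.53126042 -231.55582776   89.96626574] [-90.11656004   0.11348859 -81.04832799] t 2.5 F [-0.45106455 -0.61330147 -0.69869762] w 50.13500767360049 shift cm [ 0.00698234 -0.00341977  0.01597418] turn -0.04832798866490862
```

View pics/w2.png

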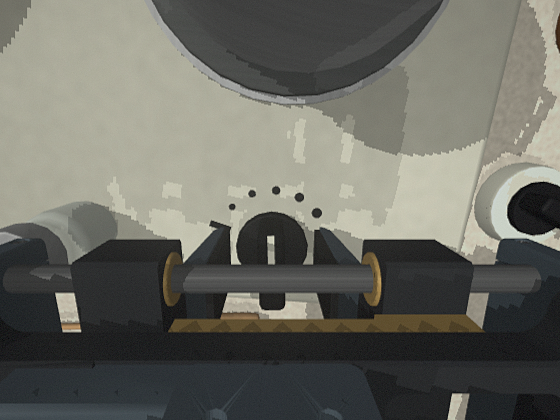

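The bar is at (270,260), midway between the fingers. Closing.

```bash
python3 -m handwheel '[[3,[0,0,0],0],[2,[0,0,0],0],[1,[0,0,0],0],[1,[0,0,0],0],[1,[0,0,0],0],[1,[0,0,0],0]]' 15
```

```text
time_s: 3.1
ee_pos: [528.6, -231.3, 90.2]
ee_rot: [-90.1, 0.1, -81.1]
force: [0.4, 1.2, 1.6]
gripper_width: 14.0
```

Gripped at 14.0 mm with low force. Turning one click clockwise to yaw -110.4°, plus a small overshoot, since the dial rested a few degrees short of its dot.

```bash
python3 -m handwheel '[[1,[0,0,0],4],[1,[0,0,0],8],[1,[0,0,0],12],[1,[0,0,0],16],[1,[0,0,0],20],[1,[0,0,0],24],[1,[0,0,0],28],[1,[0,0,0],30.5],[1,[0,0,0],30.5],[1,[0,0,0],30.5]]' 15
python3 - <<'E'
from h import *
import cv2
cv2.imwrite('pics/w3.png',vision.grab_frame('wrist')[:,:,::-1])
go((528.7,-231.6,90),-110.4);print(state()['torque'],state()['qpos'])
E
```

```text
time_s: 4.1
ee_pos: [528.7, -231.3, 90.2]
ee_rot: [-90.1, 0.1, -111.5]
force: [-0.3, 1.0, 1.1]
gripper_width: 13.7
pos [ 528.66193126 -231.25624036   90.17037315] [-9.01463170e+01  7.09419708e-02 -1.11524637e+02] t 4.15 F [0.72266999 0.20504372 0.06600257] w 13.928600675151852 shift cm [0.0306029  0.01695813 0.01619733] turn -1.124636738606327
[0.05868382 0.04793071 0.080724  ] [-2.48046419e+01  2.44937819e+01  9.93225226e+01  7.50393824e-02
  5.63338546e+01  8.66782241e+01]
```

View pics/w3.png

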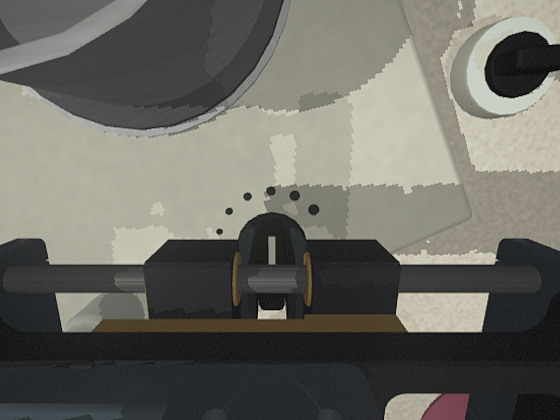

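The pointer now aims at the fourth dot at (271,190). Releasing and rising.

```bash
python3 -m handwheel '[[2,[0,0,0],0],[4,[0,0,0],0],[5,[0,0,0],0],[5,[0,0,0],0],[5,[0,-2,0],0],[5,[0,-4.5,0],0],[5,[0,-7.5,0],0],[5,[0,-10.5,0],0],[5,[0,-12.5,0],0],[5,[0,-12.5,0],0]]'
python3 - <<'E'
from h import *
import cv2
cm=vision.camera_model('wrist');im=vision.grab_frame('wrist')[:,:,::-1];cv2.imwrite('pics/w4.png',im)
np.save('w4.npy',cm,allow_pickle=True)
t=vision.grab_frame('top')[:,:,::-1];cv2.imwrite('pics/top4.png',t);cv2.imwrite('pics/sc4.png',vision.grab_frame('scene')[:,:,::-1])
cv2.imwrite('pics/w4c.png',cv2.resize(im[160:250,220:330],None,fx=6,fy=6,interpolation=cv2.INTER_CUBIC))
E
```

```text
time_s: 5.15
ee_pos: [530.6, -232.3, 218.4]
ee_rot: [-89.7, 0.0, -111.5]
force: [0.2, 0.3, 0.8]
gripper_width: 49.5
```

View pics/w4c.png

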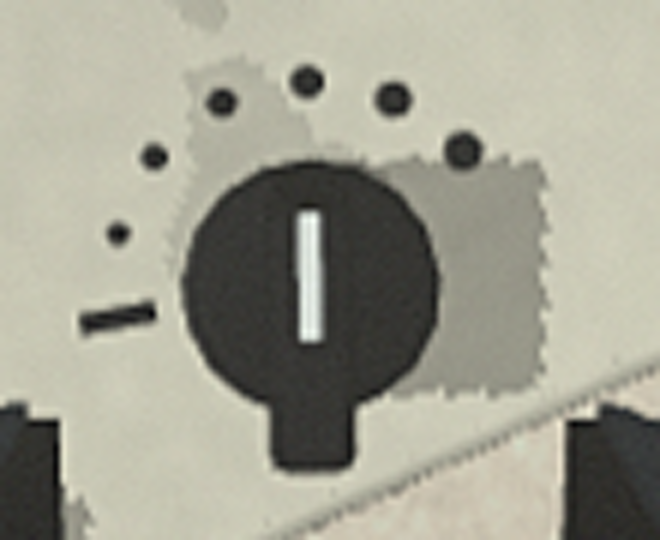

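View pics/sc4.png

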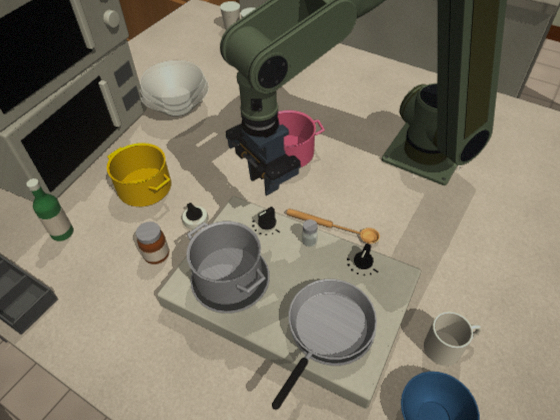

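```bash
python3 - <<'E'
from h import *
import cv2
cm=np.load('w4.npy',allow_pickle=True).item()
c=lambda L:[(220+(x+.5)/6-.5,160+(y+.5)/6-.5) for x,y in L]
dial(cm,c([(118,318)])[0],c([(119,234),(154,157),(222,102),(308,82),(393,99),(463,151)]),[1,2,3,4,5,6],c([(312,340),(309,213)]))
a=cv2.imread('pics/scene0.png').astype(int);b=cv2.imread('pics/sc4.png').astype(int)
for n,(y0,y1,x0,x1) in dict(potlow=(245,305,185,270),pan=(280,410,270,380),ldial=(240,275,345,380),jar=(220,245,300,320),rdial=(200,235,250,285)).items():
    print(n,abs(a-b)[y0:y1,x0:x1].mean().round(2))
cv2.imwrite('pics/jar4.png',cv2.resize(b[200:280,230:390].astype('uint8'),None,fx=5,fy=5))
E
```

```text
axis [ 528.86042553 -232.16852506    4.64498334] rms 0.11330526401841662
line [ 529.84695675 -232.62357825] [ 548.57694392 -239.52029128] world ang -20.214600591174204 step 3.994383357340197 tip r 21.042565531181427
potlow 7.55
pan 9.71
ldial 9.7
jar 11.56
rdial 18.6
```

View pics/jar4.png

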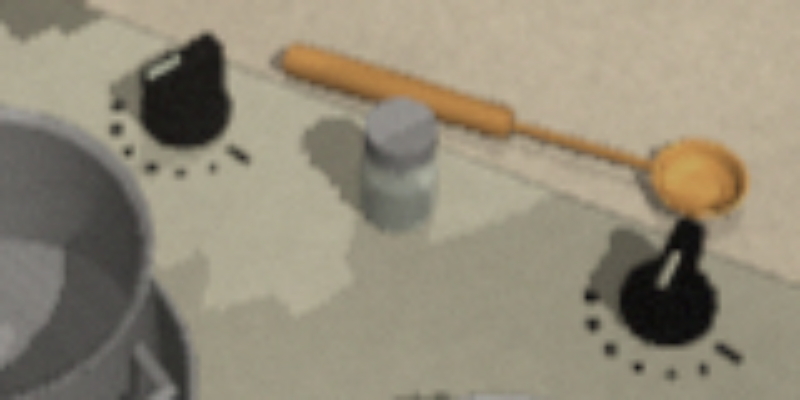

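The dial reads step 3.99, the jar is upright and the pot, pan and left dial look as before. The image differences are from lighting and shadows. Handing in.

```bash
python3 -c "
from workcell import job,state
print(state()['time_s'],state()['force']);print(job.job_done())"
```

```text
5.3 [ 0.03613553 -0.81480294 -0.46475671]
the job is handed in; nothing more can be done
None
```

The job is done and handed in at 5.3 s. The deep pot stands on the right plate. Its dial was at step 3, so I gripped the bar, turned it one click clockwise to step 4, let go and rose clear.

- **Right dial:** after release, the wrist camera put the pointer at step 3.99, with the fit of its dots good to about 0.1 mm.
- **Surroundings:** by eye in the scene picture, the pot, pan, left dial and salt jar look as they did before. The before/after picture difference was not zero (about 8–12 grey levels there). I put that down to the arm's shadow and lighting, and did not separately measure their positions.
- **Forces:** every force reading stayed below about 2 N.
- **Disagreement:** before the turn the three cameras read the pointer at 2.73 to 2.85 rather than exactly 3. I took this as the dial resting a few degrees short of its click.

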